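# Turn over the kitchen timer in two grasps and key in its programme

### The arm

A 6-joint arm with a two-finger parallel gripper is mounted at the origin on the work surface. World frame = base frame: x ahead of the robot, y to its left, z up, the work surface at z = 0. Lengths are in m, angles in rad, forces in N, time in s.
With the tool pointing down it reaches from about 0.35 to 0.775 m from the base axis. Payload 5.5 kg.
Tool frame: the origin (TCP) lies midway between the tips of the shut fingers; the grasp point (between the pads) lies env.grasp_offset behind it (env.grasp_offset is the distance from the TCP to the grasp point, in m); z points along the fingers, y is the line along which they close (so a half turn about z gives the same grasp; the last joint's range is limited). The gripper opens to 85 mm and grips with 20 to 120 N. Pads are 22 mm wide; open, the fingers measure 114 mm over their backs; the gripper's body (76 mm by 85 mm) begins 54 mm behind the grasp point. The pads swing forward as they close: fully open they stand 13 mm farther back than shut.
Start: joints at [-1.461, 0.313, 0.046, 1.304, 0, 1.431], TCP at [0.142, -0.557, 0.193] pointing down, gripper open.
Joint ranges: [-2.76, 2.76], [-0.86, 1.69], [-1.03, 1.26], [-2.2, 2.34], [-1.47, 1.5], [-3.14, 3.14]. Speed limits (rad/s): [2.57, 2.57, 3.14, 3.14, 3.14, 3.14].

### API

Orientations are given as a unit quaternion [w, x, y, z].
In Python, from workcell import monitor, viewer, order, env gives the robot as it stands.
- The arm moves only by the tool carry_out, never from a script. Its argument "plan" is a list that holds one entry, the list of rows, each a list of 7 numbers: the turn, a rotation vector about the world's x, y, z in rad, then the shift along the world's x, y, z in mm, then the finger opening in mm, from 0 to 85.4. A call has 1 to 20 rows; each row is the pose to reach, as a shift and turn from the pose commanded when the call began; what a row does not reach only later rows make up. A row lasts 1/10 s, in which the tool goes at most 50 mm and 8.59 degrees, less where a joint would pass 70% of its speed; a pose out of reach is approached as far as the arm can. A call with a gripper value outside its range is refused whole. The fingers move at their own pace and stop on an object; "squeeze" is the grip in N (left out, the last holds). Time passes only in rows, so rows that repeat a pose let the fingers close. It gives the time, the measured TCP pose, the force, the opening and the grip force at its end, in the units of the state.
- monitor.get_state(): the state, without advancing time (a new reading comes with each control period).
- viewer.read_camera(name): name is "side" or "top" or "wrist"; returns the picture (420x560x3 uint8, red, green, blue); there is no depth.
- viewer.calibration(name): a dict with "K" (3x3 intrinsics, pixels), "eye" and "rotation" of the camera in the world. Camera axes: x right, y down, z forward; pixel columns grow to the right and rows downward; lengths in m; the calibration is good to about 2 mm. A picture is of the moment at which its call begins: read the wrist's pose just before it. calibration takes no time and is no camera call; for the wrist camera it gives the pose at the moment of the call.
- order.hand_in(): hands the job in; it is judged then, once.
The state is a dict: "clock": time; "joint_pos": joint angles; "qvel": joint speeds; "tau": joint torques, N m; "tcp_pos": TCP position; "orientation": TCP orientation; "wrist_force": force on the tool from outside, world axes, zero at the start; "ft_torque": the same for the moment, N m; "finger_gap": finger opening in m; "grip_force": force on a finger pad.
Only numpy, scipy, OpenCV 4.12 (cv2) and the standard library are available. Lean on these libraries where they do the work, as an engineer would, in place of code of your own. Each camera call takes 0.05 s, during which the arm holds its last target. There are 200 camera calls.

### The job

The white kitchen timer lies on its face: pick it up, stand it on end on the bare ledge and let go, then take it again another way, lift it clear and lay it gently, keys up, in the middle of the round cork mat. Let go, then press its keys fully down one at a time, letting each come back up: red, then yellow, yellow again, then green. Leave the timer face up on the mat and leave the spice box, canister, jar and pestle where they stand.

Things in the scene. Friction and masses are not known exactly. Their poses are not given: they have to be found in the camera images.
- timer_mid (a point): Centre of the kitchen timer, a loose white block, 0.2 to 0.35 kg: 76 mm long (its x), 56 mm wide (y; the width to grip, between plain long sides), 44 mm thick (z). z points out of its plain back (flat grey patch); the keys are on the -z side: z points up at the start (face down), down once the keys are up. On end it is 76 mm high on a 44 x 56 mm foot; either end will do
- red_top (a point): Centre of the top of the red key, the middle one of three round spring keys in a row along the timer's length: 15 mm diameter, standing 6 mm above the face and 3 mm below the rail tops, at x = 0, y = 0 of the timer, 19 mm from its centre on the -z side. Same axes as the timer
- yellow_top (a point): Same for the yellow key, 24 mm from the timer's centre towards its +x end, y = 0
- green_top (a point): Same for the green key, 24 mm from the timer's centre towards its -x end, y = 0
- key_red (a joint): Travel of the red key in m, 0 up to 0.0045 fully down; the spring starts at 1.4 N and takes 4.6 N fully down, and pushes the key back up by itself; down counts above 0.0032
- key_yellow (a joint): Same for the yellow key
- key_green (a joint): Same for the green key
- mat_top (a point): Centre of the top of the round cork mat, fixed to the ledge, 170 mm across and 5 mm thick (top 5 mm above the ledge, which is at z = 0)
- timer: The same timer; origin 22 mm from its centre on the key side, same axes. Grey rails 4 mm wide, 9 mm high run along both long edges of the key face; the channel between them is 48 mm wide, open at both ends. Gripped by its long sides with the fingers leaning 45 degrees along its length, it makes a quarter turn if the fingers are leaned the other way (or the hand turned half round the fingers' axis)
- mat: The cork mat, origin under its centre
- spice_mid (a point): Centre of the red plastic spice box, 56 x 56 x 80 mm with a white twist cap 18 mm higher, loose, a bystander
- canister_mid (a point): Middle, 60 mm up, of the aluminium tea canister, 79 mm across, 134 mm high, loose, a bystander
- jar_mid (a point): Middle, 42 mm up, of the small glass jar with a brass lid, 62 mm across, 84 mm high, loose, a bystander
- pestle_mid (a point): Middle, 15 mm up, of the dark wooden pestle lying along its x axis, 160 mm long, 34 mm thick, loose, a bystander
Mind the look-alikes: they are no part of the job. Of the things that look like the timer, the middle-sized one is meant.

How it is judged:
On the way, in this order (a step that is already met when the one before it is completed fails the run):
1. the timer stands on end on the bare ledge, let go and at rest (angle between timer_mid's own z axis and vertical between 1.47 and 1.67 rad and height (world z) of timer_mid below 0.05 m and horizontal distance between timer_mid and mat_top above 0.085 m and contact force between timer and the fingers below 0.05 N and linear speed of timer below 0.02 m/s and angular speed of timer below 0.2 rad/s), for 0.2 s.
2. the timer is taken again and lifted clear of the ledge (height (world z) of timer_mid above 0.065 m and contact force between timer and the fingers above 2 N), for 0.05 s.
3. the timer lies keys up on the mat, let go and at rest (angle between timer_mid's own z axis and vertical above 3.04 rad and horizontal distance between timer_mid and mat_top below 0.035 m and height (world z) of timer_mid below 0.032 m and linear speed of timer below 0.02 m/s and angular speed of timer below 0.2 rad/s and contact force between timer and the fingers below 0.05 N), for 0.2 s.
4. red key fully down, alone (value of joint key_red above 0.0032 m and value of joint each of key_yellow, key_green below 0.0015 m and angle between timer_mid's own z axis and vertical above 2.99 rad), for 0.04 s.
5. yellow key fully down, alone (value of joint key_yellow above 0.0032 m and value of joint each of key_red, key_green below 0.0015 m and angle between timer_mid's own z axis and vertical above 2.99 rad), for 0.04 s.
6. yellow key let up (value of joint key_yellow below 0.0015 m), for 0.04 s.
7. yellow key fully down again, alone (all of step 5), for 0.04 s.
8. green key fully down, alone (value of joint key_green above 0.0032 m and value of joint each of key_red, key_yellow below 0.0015 m and angle between timer_mid's own z axis and vertical above 2.99 rad), for 0.04 s.
At the end, for the whole second after the job is handed in: The timer lies keys up (within 0.1 rad) and at rest, let go, on the cork mat, its centre within 35 mm of the mat's centre, with all three keys back up (angle between timer_mid's own z axis and vertical above 3.04 rad and horizontal distance between timer_mid and mat_top below 0.035 m and height (world z) of timer_mid below 0.032 m and linear speed of timer below 0.02 m/s and angular speed of timer below 0.2 rad/s and value of joint each of key_red, key_yellow, key_green below 0.0015 m); the robot touches nothing.
It fails at once if two keys held down together (value of joint each of key_red, key_yellow above 0.002 m or value of joint each of key_red, key_green above 0.002 m or value of joint each of key_yellow, key_green above 0.002 m).
It fails at once if the timer is dropped on the mat (still moving at over 0.55 m/s just above it) or slammed on it (over 90 N) (contact force between timer and mat above 90 N or (horizontal distance between timer_mid and mat_top below 0.1 m and height (world z) of timer_mid below 0.045 m and linear speed of timer above 0.55 m/s)).
It fails at once if the spice box, canister, jar or pestle is shifted by more than 20 mm (distance of any of spice_mid, canister_mid, jar_mid, pestle_mid from where it was at the start of the episode above 0.02 m).
It also fails if it takes over 72 s, if anything falls off the work surface, if the arm or the gripper's body presses on something with over 40 N, if the wrist force passes 120 N, or if a joint passes its speed limit or range.

## Working session

There is one attempt and no reset: what is moved stays moved. The work goes in short steps, Python scripts to look and compute and a tool call to move; the robot and the scene stay as the last step left them, time stands still between calls to the robot, and variables do not carry over. Pictures are saved under pics/ and viewed, at most 10 in all, crops included, and the job is handed in when it is done.

Besides the shell and the picture viewer there is one more tool, called after "Call:" by a JSON object that holds its "api" and its "payload". carry_out: Moves the arm, as the interface text tells. Its arguments: {"type":"object","properties":{"plan":{"type":"array","items":{"type":"array","items":{"type":"array","items":{"type":"number"}}}},"squeeze":{"type":"number"}},"required":["plan"]}

```bash
mkdir -p pics; ls
python3 - <<'E'
from workcell import monitor, viewer, order, env
import cv2,numpy as np
s=monitor.get_state();print({k:np.round(v,3).tolist() for k,v in s.items()},env.grasp_offset)
ims=[]
for n in("top","side","wrist"):
    im=viewer.read_camera(n);cv2.imwrite(f"pics/{n}0.png",im[:,:,::-1]);c=viewer.calibration(n);print(n,{k:np.round(v,4).tolist() for k,v in c.items()})
    ims.append(im[:,:,::-1])
E
```

```text
pics
{'clock': 0.0, 'joint_pos': [-1.461, 0.314, 0.045, 1.304, -0.0, 1.431], 'qvel': [0.0, -0.0, -0.001, -0.001, -0.0, -0.0], 'tau': [-0.002, -48.062, 29.853, 0.019, -0.0, -0.0], 'tcp_pos': [0.142, -0.557, 0.192], 'orientation': [-0.001, 0.992, 0.125, 0.0], 'wrist_force': [-0.218, 0.034, -0.499], 'ft_torque': [0.021, 0.008, 0.015], 'grip_force': 0.0, 'finger_gap': 0.085} 0.0187
top {'K': [[382.0748, 0.0, 282.685], [0.0, 382.0748, 210.9534], [0.0, 0.0, 1.0]], 'eye': [0.4008, -0.098, 1.0571], 'rotation': [0.0644, -0.6959, 0.7127, -0.0609]}
side {'K': [[471.2001, 0.0, 290.9415], [0.0, 471.2001, 201.587], [0.0, 0.0, 1.0]], 'eye': [0.2447, 0.9972, 0.7259], 'rotation': [0.081, -0.131, 0.857, -0.4918]}
wrist {'K': [[352.8398, 0.0, 282.5609], [0.0, 352.8398, 208.53], [0.0, 0.0, 1.0]], 'eye': [0.2116, -0.54, 0.3727], 'rotation': [0.1128, 0.7817, -0.6069, -0.0888]}
```

View pics/top0.png

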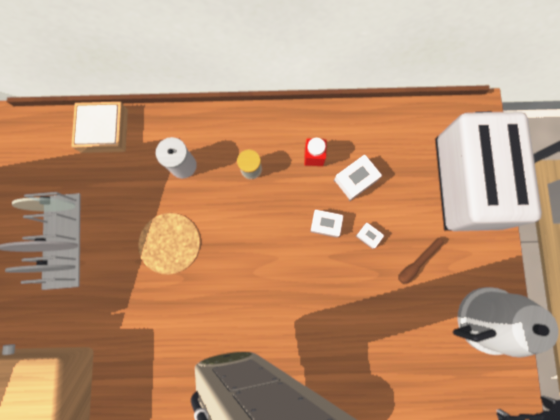

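View pics/side0.png

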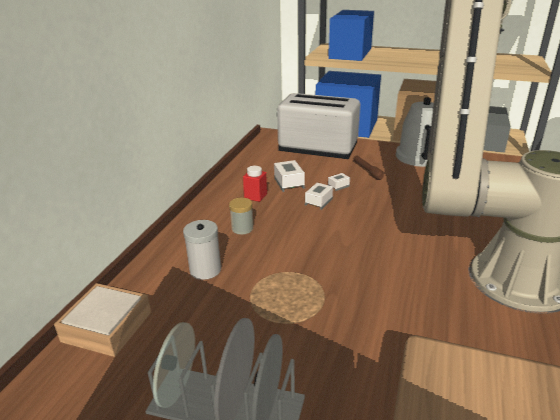

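The top view has three white blocks with grey patches: large at (358,177), middle at (327,223) and small at (371,235). The middle-sized one at (327,223) fits the description, pending a size check and a crop. The mat is at (170,243), canister (172,155), jar (249,163), spice box (316,150) and pestle (422,262).

```bash
cat > h.py <<'E'
from workcell import monitor, viewer, order, env
import cv2,numpy as np
from scipy.spatial.transform import Rotation as R
def rot(q): return R.from_quat(np.roll(q,-1))
def ray(c,px,z):
    K=np.array(c["K"]);d=rot(c["rotation"]).apply(np.linalg.solve(K,[px[0],px[1],1]));e=np.array(c["eye"])
    return e+d*(z-e[2])/d[2]
def proj(c,p):
    q=rot(c["rotation"]).inv().apply(np.array(p)-c["eye"]);u=np.array(c["K"])@q;return u[:2]/u[2]
def st():
    s=monitor.get_state();T=rot(s["orientation"]);p=np.array(s["tcp_pos"])
    print("t",round(s["clock"],2),"tcp",(p*1000).round(1),"grasp",((p-T.apply([0,0,env.grasp_offset]))*1000).round(1),"x",T.as_matrix()[:,0].round(3),"y",T.as_matrix()[:,1].round(3),"z",T.as_matrix()[:,2].round(3),"q",np.round(s["joint_pos"],2),"gap",round(s["finger_gap"],4),"F",np.round(s["wrist_force"],1))
    return s
def rect(c,m,z):
    "largest blob of mask -> centre, axis angle, sizes on plane z"
    cs,_=cv2.findContours(m.astype(np.uint8),cv2.RETR_EXTERNAL,cv2.CHAIN_APPROX_NONE)
    k=max(cs,key=cv2.contourArea)[:,0,:]
    P=np.array([ray(c,p,z)[:2] for p in k],np.float32)*1000
    (x,y),(w,h),a=cv2.minAreaRect(P)
    if w<h: w,h,a=h,w,a+90
    return np.round([x,y,w,h,(a+90)%180-90],1)
E
python3 - <<'E'
from h import *
st()
im=cv2.imread("pics/top0.png");c=viewer.calibration("top");hsv=cv2.cvtColor(im,cv2.COLOR_BGR2HSV)
for n,(u,v) in dict(big=(358,177),mid=(327,223),small=(371,235)).items():
    m=np.zeros(im.shape[:2],bool);r=24;m[v-r:v+r,u-r:u+r]=1
    w=m&(hsv[...,1]<60)&(hsv[...,2]>90)
    print(n,rect(c,w,.044), "patch",rect(c,m&(hsv[...,1]<60)&(hsv[...,2]<165)&(hsv[...,2]>60),.044))
m=np.zeros(im.shape[:2],bool);m[205:280,132:206]=1
print("mat",rect(c,m&(hsv[...,1]<150)&(hsv[...,2]>120),.005))
for n,px,z in(("can",(171,150),.134),("jar",(249,161),.084),("spice",(316,147),.098),("p1",(405,276),.015),("p2",(442,242),.015)):print(n,(ray(c,px,z)*1000).round())
cv2.imwrite("pics/crop.png",cv2.resize(im[130:270,280:420],(600,600),interpolation=cv2.INTER_CUBIC))
E
```

```text
t 0.15 tcp [ 142.1 -556.7  192.3] grasp [ 142.1 -556.7  211. ] x [0.969 0.247 0.   ] y [ 0.247 -0.969 -0.001] z [-0.     0.001 -1.   ] q [-1.46  0.31  0.05  1.3   0.    1.43] gap 0.0852 F [-0.7  0.2  0.9]
big [ 673.  -301.3  113.8   78.1  -54.9] patch [ 677.8 -305.7   43.6   24.2  -54.4]
mid [ 547.6 -211.9   78.7   61.2   77.2] patch [ 549.1 -213.1   28.6   14.9   77.1]
small [ 511.1 -325.4   58.9   48.    52. ] patch [ 512.6 -327.8   16.6    7.7   42.3]
mat [508.  228.  190.5 172.2 -87.3]
can [730. 184. 134.]
jar [712.  -9.  84.]
spice [ 741. -187.   98.]
p1 [ 402. -419.   15.]
p2 [ 491. -527.   15.]
```

View pics/crop.png

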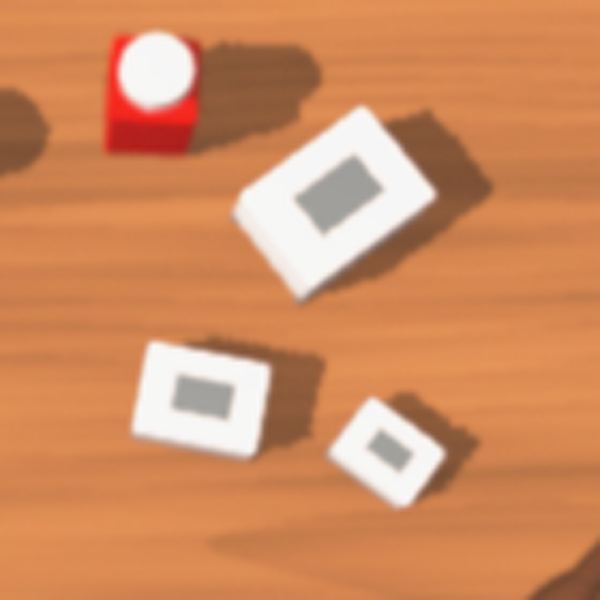

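The middle timer is confirmed: it measures about 79×61 mm at the centre (549,-213), with its long axis at 77°. Next I move over it for a wrist look.

Call:
{"api": "carry_out", "payload": {"plan": [[[0,0,1.096,398,307,8,85],[0,0,1.096,398,307,8,85],[0,0,1.096,398,307,8,85],[0,0,1.096,398,307,8,85],[0,0,1.096,398,307,8,85],[0,0,1.096,398,307,8,85],[0,0,1.096,398,307,8,85],[0,0,1.096,398,307,8,85],[0,0,1.096,398,307,8,85],[0,0,1.096,398,307,8,85],[0,0,1.096,398,307,8,85],[0,0,1.096,398,307,8,85],[0,0,1.096,398,307,8,85],[0,0,1.096,398,307,8,85],[0,0,1.096,398,307,8,85],[0,0,1.096,398,307,8,85]]]}}

```text
clock: 1.75
tcp_pos: [0.5394, -0.2512, 0.2012]
orientation: [0.0, 0.783, 0.622, 0.0]
wrist_force: [-0.6, -1.1, -0.0]
finger_gap: 0.0851
grip_force: 0.0
```

Run:
```python
from h import *
st();c=viewer.calibration("wrist");im=viewer.read_camera("wrist")[:,:,::-1].copy();cv2.imwrite("pics/w1.png",im)
hsv=cv2.cvtColor(im,cv2.COLOR_BGR2HSV)
u,v=proj(c,[.549,-.213,.044]);print(u,v)
m=np.zeros(im.shape[:2],np.uint8);r=70;m[max(0,int(v)-r):int(v)+r,int(u)-r:int(u)+r]=1
print("white",rect(c,(m>0)&(hsv[...,1]<50)&(hsv[...,2]>100),.044))
m[:]=0;r=32;m[max(0,int(v)-r):int(v)+r,int(u)-r:int(u)+r]=1
print("patch",rect(c,(m>0)&(hsv[...,1]<50)&(hsv[...,2]<170)&(hsv[...,2]>80),.044))
```

```text
t 1.75 tcp [ 539.4 -251.2  201.2] grasp [ 539.4 -251.2  219.9] x [ 0.225  0.974 -0.   ] y [ 0.974 -0.225  0.   ] z [ 0. -0. -1.] q [-0.57  0.35  0.12  1.34 -0.    1.23] gap 0.0851 F [-0.6 -1.1 -0. ]
283.7710893913614 139.39307779214133
white [ 548.9 -212.9   74.4   54.9   77.2]
patch [ 548.8 -212.9   39.    25.8   77. ]
```

View pics/w1.png

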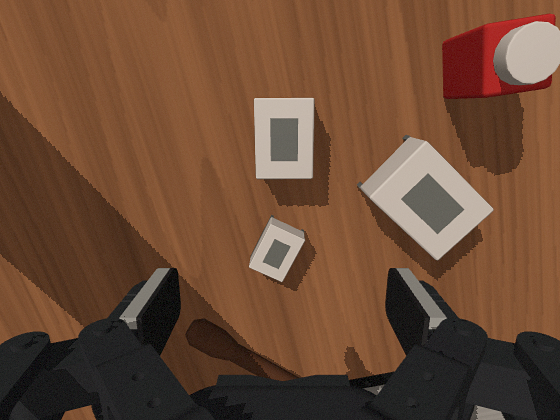

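Call:
{"api": "carry_out", "payload": {"plan": [[[-0.765,0.177,0,21,92,-100,85],[-0.765,0.177,0,21,92,-119,85],[-0.765,0.177,0,21,92,-119,85],[-0.765,0.177,0,21,92,-119,85],[-0.765,0.177,0,21,92,-119,85],[-0.765,0.177,0,21,92,-119,85],[-0.765,0.177,0,21,92,-119,85],[-0.765,0.177,0,21,92,-119,85],[-0.765,0.177,0,21,92,-119,85]]]}}

```text
clock: 2.7
tcp_pos: [0.5615, -0.1592, 0.0831]
orientation: [0.238, 0.723, 0.575, -0.299]
wrist_force: [-0.5, 0.4, 0.9]
finger_gap: 0.0852
grip_force: 0.0
```

```bash
python3 -c "
from h import *
st()"
```

```text
t 2.7 tcp [ 561.5 -159.2   83.1] grasp [ 564.5 -146.3   96.3] x [ 0.16   0.69  -0.706] y [ 0.974 -0.225  0.001] z [-0.159 -0.688 -0.708] q [-0.01  0.58 -0.07  1.13 -0.76  1.87] gap 0.0852 F [-0.5  0.4  0.9]
```

Call:
{"api": "carry_out", "payload": {"plan": [[[0,0,0,-8,-34,-36,85],[0,0,0,-12,-51,-54,85],[0,0,0,-16,-68,-72,85],[0,0,0,-16,-68,-72,85],[0,0,0,-16,-68,-72,85],[0,0,0,-16,-68,-72,40],[0,0,0,-16,-68,-72,40],[0,0,0,-16,-68,-72,40],[0,0,0,-16,-68,-72,40],[0,0,0,-16,-68,-72,40],[0,0,0,-16,-68,-72,40],[0,0,0,-16,-68,-72,40],[0,0,0,-16,-68,-72,40]]], "squeeze": 60}}

```text
clock: 4.0
tcp_pos: [0.5466, -0.2257, 0.0118]
orientation: [0.239, 0.722, 0.576, -0.299]
wrist_force: [0.1, 2.4, 6.3]
finger_gap: 0.0539
grip_force: 62.3
```

```bash
python3 -c "
from h import *
st()"
```

```text
t 4.0 tcp [ 546.6 -225.7   11.8] grasp [ 549.6 -212.8   25. ] x [ 0.158  0.689 -0.708] y [ 0.975 -0.222  0.001] z [-0.156 -0.69  -0.707] q [-0.12  0.6  -0.24  0.83 -0.78  1.72] gap 0.0539 F [0.1 2.4 6.3]
```

Call:
{"api": "carry_out", "payload": {"plan": [[[0,0,0,0,0,20,40],[0,0,0,0,0,60,40],[0,0,0,0,0,110,40],[1.53,-0.353,0,-46,206,130,40],[1.53,-0.353,0,-46,206,130,40],[1.53,-0.353,0,-46,206,130,40],[1.53,-0.353,0,-46,206,130,40],[1.53,-0.353,0,-46,206,130,40],[1.53,-0.353,0,-46,206,130,40],[1.53,-0.353,0,-46,206,130,40],[1.53,-0.353,0,-46,206,130,40],[1.53,-0.353,0,-46,206,130,40],[1.53,-0.353,0,-46,206,130,40],[1.53,-0.353,0,-46,206,130,40],[1.53,-0.353,0,-46,206,130,40],[1.53,-0.353,0,-46,206,130,40],[1.53,-0.353,0,-46,206,130,40]]]}}

```text
clock: 5.7
tcp_pos: [0.4994, -0.0195, 0.1406]
orientation: [-0.237, 0.722, 0.577, 0.299]
wrist_force: [0.1, -0.1, -2.6]
finger_gap: 0.0536
grip_force: 63.8
```

Call:
{"api": "carry_out", "payload": {"plan": [[[0,0,0.15,0,0,-20,40],[0,0,0.228,0,0,-50,40],[0,0,0.228,0,0,-80,40],[0,0,0.228,0,0,-100,40],[0,0,0.228,0,0,-100,40],[0,0,0.228,0,0,-100,40]]]}}

```text
clock: 6.3
tcp_pos: [0.4995, -0.0193, 0.0412]
orientation: [-0.27, 0.652, 0.655, 0.27]
wrist_force: [0.5, -0.6, -1.5]
finger_gap: 0.0535
grip_force: 64.2
```

```bash
python3 -c "
from h import *
st()
a=viewer.read_camera('side')[:,:,::-1];b=viewer.read_camera('wrist')[:,:,::-1]
cv2.imwrite('pics/s2.png',np.hstack([cv2.resize(a[130:340,200:480],(400,300)),cv2.resize(b,(400,300))]))"
```

```text
t 6.3 tcp [499.5 -19.3  41.2] grasp [499.6 -32.5  54.5] x [-0.005  0.708  0.706] y [1.    0.005 0.002] z [-0.002  0.706 -0.708] q [-0.62  0.62 -0.17  1.3   0.61  0.78] gap 0.0535 F [ 0.5 -0.6 -1.5]
```

View pics/s2.png

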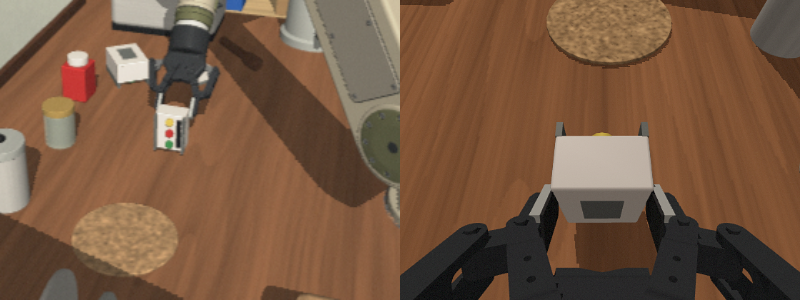

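Left half (side camera): the timer is held on end, keys facing +y, with yellow on top. Right half (wrist): its top end is at (600,165). Now I lower it.

Call:
{"api": "carry_out", "payload": {"plan": [[[0,0,0,0,0,-8,40],[0,0,0,0,0,-13,40],[0,0,0,0,0,-15,40],[0,0,0,0,0,-16,40],[0,0,0,0,0,-16,40],[0,0,0,0,0,-16,40]]]}}

```text
clock: 7.0
tcp_pos: [0.4993, -0.0205, 0.0248]
orientation: [-0.27, 0.653, 0.654, 0.271]
wrist_force: [-0.7, -4.0, 4.9]
finger_gap: 0.0536
grip_force: 64.9
```

Call:
{"api": "carry_out", "payload": {"plan": [[[0,0,0,0,0,0,58],[0,0,0,0,0,0,62],[0,0,0,0,0,0,85],[0,0,0,0,0,0,85],[0,0,0,0,0,0,85],[0,0,0,0,-10,10,85],[0,0,0,0,-25,25,85],[0,0,0,0,-50,50,85],[0,0,0,0,-75,75,85],[0,0,0,0,-90,130,85],[0,0,0,0,-90,160,85],[0,0,0,0,-90,160,85]]]}}

```text
clock: 8.2
tcp_pos: [0.5008, -0.112, 0.1884]
orientation: [-0.267, 0.653, 0.655, 0.271]
wrist_force: [0.4, -0.6, 0.2]
finger_gap: 0.085
grip_force: 0.0
```

Run:
```python
from h import *
st();c=viewer.calibration("wrist");im=viewer.read_camera("wrist")[:,:,::-1].copy()
ct=viewer.calibration("top");t=viewer.read_camera("top")[:,:,::-1].copy()
s=viewer.read_camera("side")[:,:,::-1]
cv2.imwrite('pics/s3.png',np.hstack([cv2.resize(s[130:340,200:480],(400,300)),cv2.resize(im,(400,300))]))
u,v=map(int,proj(ct,[.5,-.03,.076]));hsv=cv2.cvtColor(t,cv2.COLOR_BGR2HSV)
m=np.zeros(t.shape[:2],bool);m[v-25:v+25,u-25:u+25]=1
print("top",rect(ct,m&(hsv[...,1]<60)&(hsv[...,2]>140),.076))
u,v=map(int,proj(c,[.5,-.03,.076]));print(u,v);hsv=cv2.cvtColor(im,cv2.COLOR_BGR2HSV)
m[:]=0;m[max(v-70,0):v+70,u-90:u+90]=1
print("wrist",rect(c,m&(hsv[...,1]<60)&(hsv[...,2]>140),.076))
hs=cv2.cvtColor(t,cv2.COLOR_BGR2HSV)
```

```text
t 8.2 tcp [ 500.8 -112.   188.4] grasp [ 500.7 -125.2  201.7] x [-0.006  0.711  0.704] y [1.    0.001 0.007] z [ 0.004  0.704 -0.711] q [-0.74  0.59  0.16  1.73  0.55  0.65] gap 0.085 F [ 0.4 -0.6  0.2]
top [497.3 -34.9  56.9  41.4  -0.9]
281 206
wrist [ 4.984e+02 -3.720e+01  5.500e+01  3.250e+01  3.000e-01]
```

View pics/s3.png

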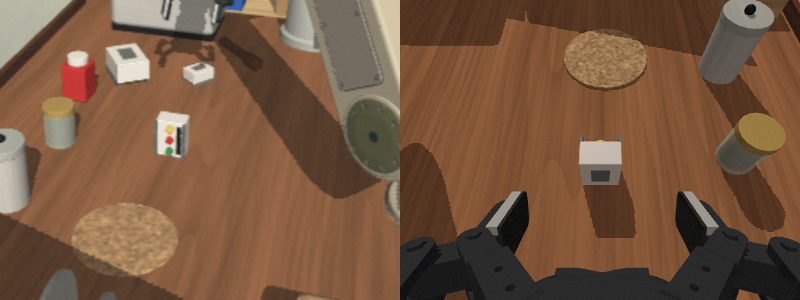

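Side and wrist views show the timer standing free on end; on the wrist half it is at (600,160), in the world about (498.5,-31). Now I lean the hand the other way.

Call:
{"api": "carry_out", "payload": {"plan": [[[-1.571,0,0,-2,152,0,85],[-1.571,0,0,-2,152,0,85],[-1.571,0,0,-2,152,0,85],[-1.571,0,0,-2,152,0,85],[-1.571,0,0,-2,152,0,85],[-1.571,0,0,-2,152,0,85],[-1.571,0,0,-2,152,0,85],[-1.571,0,0,-2,152,0,85],[-1.571,0,0,-2,152,0,85],[-1.571,0,0,-2,152,0,85],[-1.571,0,0,-2,152,0,85],[-1.571,0,0,-2,152,-40,85],[-1.571,0,0,-2,152,-79,85],[-1.571,0,0,-2,152,-79,85],[-1.571,0,0,-2,152,-79,85],[-1.571,0,0,-2,152,-79,85]]]}}

```text
clock: 9.95
tcp_pos: [0.4977, 0.0418, 0.1064]
orientation: [0.27, 0.653, 0.654, -0.271]
wrist_force: [-0.2, -0.1, 0.4]
finger_gap: 0.0851
grip_force: 0.0
```

```bash
python3 -c "
from h import *
st()"
```

```text
t 9.95 tcp [497.7  41.8 106.4] grasp [497.7  55.1 119.7] x [-0.002  0.707 -0.708] y [ 1.     0.001 -0.002] z [-0.    -0.708 -0.707] q [ 0.37  0.52 -0.14  1.26 -0.72  2.08] gap 0.0851 F [-0.2 -0.1  0.4]
```

Call:
{"api": "carry_out", "payload": {"plan": [[[0,0,0,1,-32,-32,85],[0,0,0,1,-60,-58,85],[0,0,0,1,-80,-76,85],[0,0,0,1,-87,-83,85],[0,0,0,1,-87,-83,85],[0,0,0,1,-87,-83,85],[0,0,0,1,-87,-83,40],[0,0,0,1,-87,-83,40],[0,0,0,1,-87,-83,40],[0,0,0,1,-87,-83,40],[0,0,0,1,-87,-83,40],[0,0,0,1,-87,-83,40],[0,0,0,1,-87,-83,40]]], "squeeze": 60}}

```text
clock: 11.25
tcp_pos: [0.4994, -0.0444, 0.0233]
orientation: [0.271, 0.652, 0.654, -0.271]
wrist_force: [-0.3, 3.1, 5.3]
finger_gap: 0.0539
grip_force: 63.1
```

Run:
```python
from h import *
st();c=viewer.calibration("top");im=cv2.imread("pics/w1.png")
t=viewer.read_camera("side")[:,:,::-1].copy();c=viewer.calibration("side");cv2.imwrite("pics/s4.png",t)
# mat from start top picture: cork = less saturated/yellower than wood
im=cv2.imread("pics/top0.png");c=viewer.calibration("top");h=cv2.cvtColor(im,cv2.COLOR_BGR2HSV)
print("hsv cork",h[243,170],h[230,160],"wood",h[243,230],h[300,150],h[243,110])
m=((h[...,0]>=14)&(h[...,0]<26)&(h[...,1]>60)).astype(np.uint8);z=np.zeros_like(m);z[200:290,125:215]=1
m=cv2.morphologyEx(m*z,cv2.MORPH_CLOSE,np.ones((5,5)));m=cv2.morphologyEx(m,cv2.MORPH_OPEN,np.ones((9,9)))
print(rect(c,m,.005));k=max(cv2.findContours(m,0,1)[0],key=cv2.contourArea)
P=np.array([ray(c,p,.005)[:2] for p in k[:,0]],np.float32)*1000;print(cv2.minEnclosingCircle(P),cv2.fitEllipse(P))
```

```text
t 11.25 tcp [499.4 -44.4  23.3] grasp [499.3 -31.2  36.5] x [-0.002  0.706 -0.708] y [ 1.     0.003 -0.001] z [ 0.002 -0.708 -0.706] q [ 0.22  0.52 -0.37  0.9  -0.76  1.88] gap 0.0539 F [-0.3  3.1  5.3]
hsv cork [ 17 125 236] [ 17 125 234] wood [ 12 159 193] [ 12 158 202] [ 12 150 133]
[508.5 221.3 167.4 165.9  88.7]
((507.817626953125, 223.0457763671875), 86.2245864868164) ((507.8321838378906, 221.80735778808594), (166.66561889648438, 168.61521911621094), 52.672996520996094)
```

Call:
{"api": "carry_out", "payload": {"plan": [[[0,0,0,0,0,20,40],[0,0,0,0,0,60,40],[0,0,0,0,0,100,40],[1.571,0,0,9,281,100,40],[1.571,0,0,9,281,100,40],[1.571,0,0,9,281,100,40],[1.571,0,0,9,281,100,40],[1.571,0,0,9,281,100,40],[1.571,0,0,9,281,100,40],[1.571,0,0,9,281,100,40],[1.571,0,0,9,281,100,40],[1.571,0,0,9,281,100,40],[1.571,0,0,9,281,100,40],[1.571,0,0,9,281,100,40],[1.571,0,0,9,281,100,40],[1.571,0,0,9,281,80,40],[1.571,0,0,9,281,50,40],[1.571,0,0,9,281,30,40],[1.571,0,0,9,281,30,40],[1.571,0,0,9,281,30,40]]]}}

```text
clock: 13.3
tcp_pos: [0.507, 0.2367, 0.0527]
orientation: [-0.27, 0.652, 0.655, 0.27]
wrist_force: [0.1, 0.2, -1.9]
finger_gap: 0.0542
grip_force: 64.3
```

```bash
python3 -c "
from h import *
st()
a=viewer.read_camera('side')[:,:,::-1];b=viewer.read_camera('wrist')[:,:,::-1]
cv2.imwrite('pics/s5.png',np.hstack([cv2.resize(a[170:380,150:430],(400,300)),cv2.resize(b,(400,300))]))"
```

```text
t 13.3 tcp [507.  236.7  52.7] grasp [507.1 223.4  65.9] x [-0.004  0.708  0.706] y [1.    0.005 0.001] z [-0.002  0.706 -0.708] q [-0.16  0.43 -0.43  0.87  0.77  1.34] gap 0.0542 F [ 0.1  0.2 -1.9]
```

View pics/s5.png

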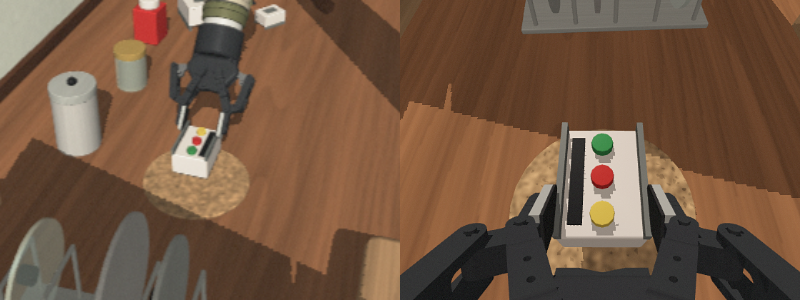

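The timer is keys up over the mat: in the wrist half green is at (602,143), red (602,175) and yellow (602,213). Lowering gently.

Call:
{"api": "carry_out", "payload": {"plan": [[[0,0,0,0,0,-12,40],[0,0,0,0,0,-24,40],[0,0,0,0,0,-31,40],[0,0,0,0,0,-35,40],[0,0,0,0,0,-37,40],[0,0,0,0,0,-38.5,40],[0,0,0,0,0,-39.5,40],[0,0,0,0,0,-39.5,40],[0,0,0,0,0,-39.5,40]]]}}

```text
clock: 14.3
tcp_pos: [0.5069, 0.2363, 0.0148]
orientation: [-0.272, 0.652, 0.653, 0.272]
wrist_force: [-5.8, -5.6, 12.6]
finger_gap: 0.0541
grip_force: 66.0
```

Call:
{"api": "carry_out", "payload": {"plan": [[[0,0,0,0,0,0,58],[0,0,0,0,0,0,62],[0,0,0,0,0,0,85],[0,0,0,0,0,0,85],[0,0,0,0,0,0,85],[0,0,0,0,-10,10,85],[0,0,0,0,-25,25,85],[0,0,0,0,-50,50,85],[0,0,0,0,-75,75,85],[0,0,0,0,-75,130,85],[-0.785,0,0,0,-75,140,85],[-0.785,0,0,0,-75,140,0],[-0.785,0,0,0,-75,140,0],[-0.785,0,0,0,-75,140,0],[-0.785,0,0,0,-75,140,0],[-0.785,0,0,0,-75,140,0],[-0.785,0,0,0,-75,140,0],[-0.785,0,0,0,-75,140,0]]]}}

```text
clock: 16.1
tcp_pos: [0.5068, 0.1611, 0.1521]
orientation: [-0.001, 0.706, 0.708, -0.0]
wrist_force: [0.0, -0.9, 0.2]
finger_gap: -0.0001
grip_force: 0.0
```

Run:
```python
from h import *
st();c=viewer.calibration("wrist");im=viewer.read_camera("wrist")[:,:,::-1].copy()
ct=viewer.calibration("top");t=viewer.read_camera("top")[:,:,::-1].copy()
h=cv2.cvtColor(im,cv2.COLOR_BGR2HSV);u,v=map(int,proj(c,[.507,.222,.046]));print(u,v)
cv2.imwrite('pics/s6.png',np.hstack([cv2.resize(t[180:300,90:250],(400,300)),cv2.resize(im,(400,300))]))
z=np.zeros(im.shape[:2],np.uint8);z[max(0,v-90):v+90,u-45:u+45]=1
H,S,V=[h[...,i].astype(int) for i in range(3)]
for n,m in dict(red=((H<6)|(H>174))&(S>150),yellow=(H>19)&(H<33)&(S>120)&(V>110),green=(H>45)&(H<85)&(S>90)).items():
    k=cv2.findContours(m.astype(np.uint8)*z,0,1)[0]
    if k:
        k=max(k,key=cv2.contourArea);(x,y),r=cv2.minEnclosingCircle(k);print(n,round(x),round(y),round(r,1),(ray(c,(x,y),.046)*1000).round(1))
```

```text
t 16.1 tcp [506.8 161.1 152.1] grasp [506.8 161.1 170.8] x [-0.004  1.     0.001] y [ 1.     0.004 -0.002] z [-0.002  0.001 -1.   ] q [ 0.16  0.25 -0.14  1.18  0.    1.72] gap -0.0001 F [ 0.  -0.9  0.2]
284 118
red 284 121 9.2 [506.5 219.9  46. ]
yellow 284 151 9.3 [506.6 196.3  46. ]
green 284 89 9.6 [506.5 244.   46. ]
```

View pics/s6.png

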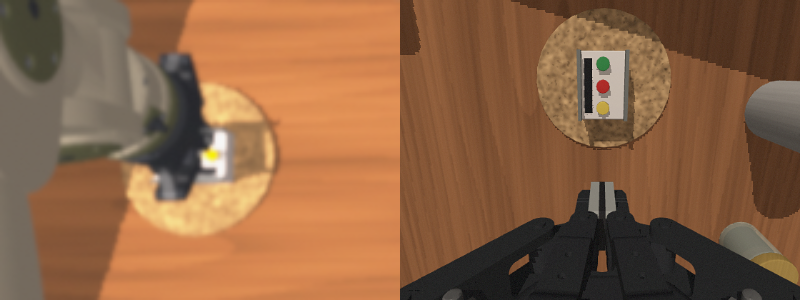

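Wrist view (right half): the timer lies keys up and centred on the mat, with green at (602,63), red (602,86) and yellow (602,108). Pressing red next.

Call:
{"api": "carry_out", "payload": {"plan": [[[0,0,0,0,59,-40,0],[0,0,0,0,59,-85,0],[0,0,0,0,59,-98,0],[0,0,0,0,59,-103,0],[0,0,0,0,59,-106,0],[0,0,0,0,59,-108,0],[0,0,0,0,59,-110,0],[0,0,0,0,59,-111,0],[0,0,0,0,59,-111,0]]]}}

```text
clock: 17.1
tcp_pos: [0.5076, 0.2197, 0.0422]
orientation: [-0.0, 0.706, 0.708, 0.0]
wrist_force: [-0.2, 0.7, -0.4]
finger_gap: 0.0004
grip_force: 0.0
```

Call:
{"api": "carry_out", "payload": {"plan": [[[0,0,0,0,0,-1,0],[0,0,0,0,0,-2,0],[0,0,0,0,0,-2,0]]]}}

```text
clock: 17.4
tcp_pos: [0.5071, 0.2198, 0.0395]
orientation: [-0.0, 0.706, 0.708, -0.0]
wrist_force: [-0.2, 0.5, -0.6]
finger_gap: -0.0003
grip_force: 0.0
```

Run:
```python
from h import *
st();b=viewer.read_camera("wrist")[:,:,::-1];a=viewer.read_camera("side")[:,:,::-1]
c=viewer.calibration("side");u,v=map(int,proj(c,[.507,.22,.046]))
cv2.imwrite("pics/s7.png",np.hstack([cv2.resize(a[v-45:v+45,u-60:u+60],(400,300),interpolation=2),cv2.resize(b[120:420],(400,300))]))
```

```text
t 17.4 tcp [507.1 219.8  39.5] grasp [507.1 219.8  58.2] x [-0.003  1.    -0.   ] y [ 1.     0.003 -0.001] z [-0.001 -0.    -1.   ] q [ 0.26  0.37 -0.27  0.93  0.    1.83] gap -0.0003 F [-0.2  0.5 -0.6]
```

View pics/s7.png

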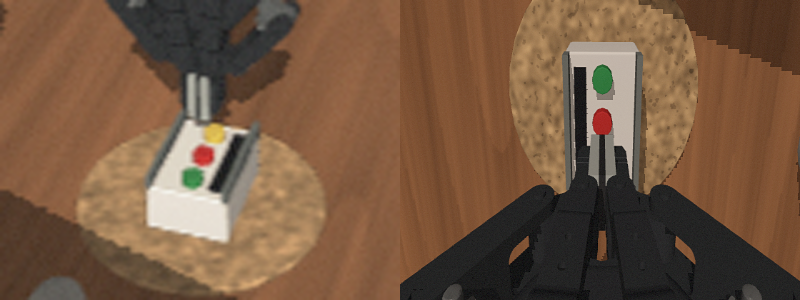

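Side half: the fingertips at (198,115) appear above and behind yellow (214,132), not on red (203,155). The wrist half shows the tips just short of red. I'll check the geometry with projections.

Run:
```python
from h import *
s=monitor.get_state();p=np.array(s["tcp_pos"])
im={}
for n in("side","wrist","top"):
    c=viewer.calibration(n);im=viewer.read_camera(n)[:,:,::-1].copy();h=cv2.cvtColor(im,cv2.COLOR_BGR2HSV)
    u,v=map(int,proj(c,[.507,.22,.046]));z=np.zeros(im.shape[:2],np.uint8);r={"side":22,"wrist":110,"top":20}[n];z[max(v-r,0):v+r,u-r:u+r]=1
    H,S,V=[h[...,i].astype(int) for i in range(3)]
    print(n,"tcp",proj(c,p).round(1))
    for k,y in(("red",220),("yellow",196),("green",244)):
        m=dict(red=((H<6)|(H>174))&(S>150),yellow=(H>19)&(H<33)&(S>140)&(V>130),green=(H>45)&(H<85)&(S>90))[k]
        cs=cv2.findContours(m.astype(np.uint8)*z,0,1)[0]
        if cs:
            b=max(cs,key=cv2.contourArea);(x,yy),rr=cv2.minEnclosingCircle(b);print(k,round(x,1),round(yy,1),round(rr,1),"expected",proj(c,[.507,y/1000,.046]).round(1),(ray(c,(x,yy),.046)*1000).round(1))
```

```text
side tcp [288.  282.3]
red 287.7 281.4 2.7 expected [287.9 280.1] [506.1 224.5  46. ]
yellow 291.5 274.5 2.9 expected [291.2 273.5] [505.3 199.1  46. ]
green 284.4 288.0 2.6 expected [284.5 286.8] [506.1 247.7  46. ]
wrist tcp [283.6 240.1]
red 283.0 241.7 14.0 expected [283.5 244.4] [506.7 221.5  46. ]
green 282.7 199.0 14.6 expected [283.7 200.6] [506.5 244.9  46. ]
top tcp [165.6 241.9]
red 166.0 242.0 1.4 expected [164.7 241.7] [506.1 216.6  46. ]
yellow 174.5 241.5 1.6 expected [173.8 241.5] [506.9 194.1  46. ]
```

Run:
```python
from h import *
s=monitor.get_state();p=np.array(s["tcp_pos"]);T=rot(s["orientation"])
for n in("side","wrist"):
    c=viewer.calibration(n)
    print(n,[(d,proj(c,p-T.apply([0,0,d/1000])).round(1).tolist()) for d in(0,5,10,15,20,25,30)])
```

```text
side [(0, [287.9, 282.3]), (5, [287.9, 280.5]), (10, [287.9, 278.8]), (15, [287.8, 277.0]), (20, [287.8, 275.2]), (25, [287.8, 273.5]), (30, [287.7, 271.7])]
wrist [(0, [283.6, 240.1]), (5, [283.7, 243.6]), (10, [283.7, 247.2]), (15, [283.7, 251.1]), (20, [283.8, 255.1]), (25, [283.8, 259.4]), (30, [283.8, 263.9])]
```

Call:
{"api": "carry_out", "payload": {"plan": [[[0,0,0,0,0,-1,0],[0,0,0,0,0,-2,0],[0,0,0,0,0,-3,0],[0,0,0,0,0,-3,0]]]}}

```text
clock: 18.05
tcp_pos: [0.507, 0.2197, 0.0363]
orientation: [-0.001, 0.706, 0.708, -0.001]
wrist_force: [0.3, -0.0, 0.5]
finger_gap: 0.0003
grip_force: 0.0
```

Call:
{"api": "carry_out", "payload": {"plan": [[[0,0,0,0,0,-1,0],[0,0,0,0,0,-2,0],[0,0,0,0,0,-3,0],[0,0,0,0,0,-3,0]]]}}

```text
clock: 18.45
tcp_pos: [0.507, 0.2198, 0.0333]
orientation: [-0.001, 0.706, 0.708, -0.001]
wrist_force: [0.8, -0.7, -0.3]
finger_gap: 0.0002
grip_force: 0.0
```

Call:
{"api": "carry_out", "payload": {"plan": [[[0,0,0,0,0,-1,0],[0,0,0,0,0,-2,0],[0,0,0,0,0,-3,0],[0,0,0,0,0,-3,0]]]}}

```text
clock: 18.85
tcp_pos: [0.507, 0.2198, 0.0303]
orientation: [-0.0, 0.706, 0.708, -0.001]
wrist_force: [-1.0, -0.2, -0.1]
finger_gap: 0.0002
grip_force: 0.0
```

Call:
{"api": "carry_out", "payload": {"plan": [[[0,0,0,0,0,-1,0],[0,0,0,0,0,-2,0],[0,0,0,0,0,-3,0],[0,0,0,0,0,-3,0]]]}}

```text
clock: 19.25
tcp_pos: [0.507, 0.2198, 0.0273]
orientation: [-0.001, 0.706, 0.708, -0.001]
wrist_force: [-1.1, -0.7, 0.5]
finger_gap: -0.0003
grip_force: 0.0
```

Run:
```python
from h import *
s=st();b=viewer.read_camera("wrist")[:,:,::-1];a=viewer.read_camera("side")[:,:,::-1]
c=viewer.calibration("side");u,v=map(int,proj(c,[.507,.22,.046]));cw=viewer.calibration("wrist")
print(u,v,"tcp wrist",proj(cw,s["tcp_pos"]))
cv2.imwrite("pics/s8.png",np.hstack([cv2.resize(a[v-60:v+30,u-45:u+45],(400,400),interpolation=0),cv2.resize(b[180:320,210:350],(400,400),interpolation=0)]))
```

```text
t 19.25 tcp [507.  219.8  27.3] grasp [507.  219.8  46. ] x [-0.003  1.    -0.   ] y [ 1.     0.003 -0.002] z [-0.002 -0.    -1.   ] q [ 0.26  0.38 -0.29  0.91  0.    1.83] gap -0.0003 F [-1.1 -0.7  0.5]
287 280 tcp wrist [283.39923338 240.01616013]
```

View pics/s8.png

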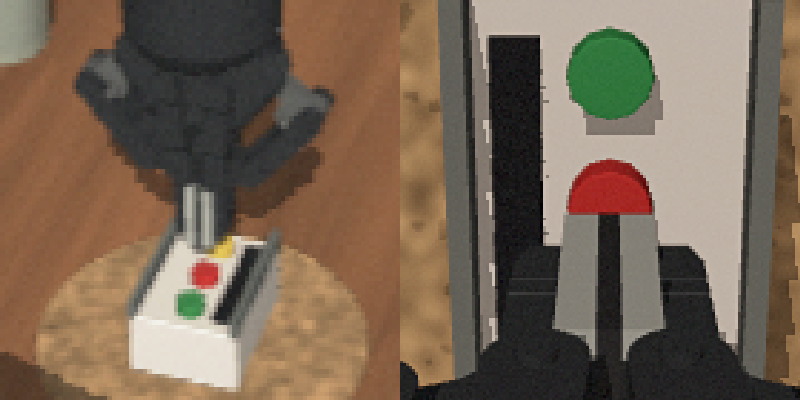

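Wrist crop: the tip edge is at (610,215), still above the red key. The side half puts the tips 20–30 mm above the nominal TCP, so I keep feeling downward.

Call:
{"api": "carry_out", "payload": {"plan": [[[0,0,0,0,0,-1,0],[0,0,0,0,0,-2,0],[0,0,0,0,0,-3,0],[0,0,0,0,0,-3,0]]]}}

```text
clock: 19.75
tcp_pos: [0.507, 0.2197, 0.0243]
orientation: [-0.001, 0.706, 0.708, -0.001]
wrist_force: [-0.5, 0.6, 0.4]
finger_gap: -0.0001
grip_force: 0.0
```

Call:
{"api": "carry_out", "payload": {"plan": [[[0,0,0,0,0,-1,0],[0,0,0,0,0,-2,0],[0,0,0,0,0,-2,0]]]}}

```text
clock: 20.05
tcp_pos: [0.507, 0.2197, 0.0224]
orientation: [-0.0, 0.706, 0.708, -0.001]
wrist_force: [0.6, 0.5, -0.3]
finger_gap: 0.0001
grip_force: 0.0
```

Call:
{"api": "carry_out", "payload": {"plan": [[[0,0,0,0,0,-2,0],[0,0,0,0,0,-3,0],[0,0,0,0,0,-4,0],[0,0,0,0,0,-4,0]]]}}

```text
clock: 20.45
tcp_pos: [0.507, 0.2198, 0.0183]
orientation: [-0.001, 0.706, 0.708, -0.001]
wrist_force: [0.7, 0.7, 0.6]
finger_gap: -0.0001
grip_force: 0.0
```

Call:
{"api": "carry_out", "payload": {"plan": [[[0,0,0,0,0,-1,0],[0,0,0,0,0,-2,0],[0,0,0,0,0,-2,0]]]}}

```text
clock: 20.75
tcp_pos: [0.507, 0.2198, 0.0164]
orientation: [-0.0, 0.706, 0.708, -0.001]
wrist_force: [0.8, -0.3, 0.3]
finger_gap: 0.0002
grip_force: 0.0
```

Call:
{"api": "carry_out", "payload": {"plan": [[[0,0,0,0,0,-1,0],[0,0,0,0,0,-2,0],[0,0,0,0,0,-2,0]]]}}

```text
clock: 21.05
tcp_pos: [0.507, 0.2198, 0.0144]
orientation: [-0.0, 0.706, 0.708, -0.001]
wrist_force: [1.0, -0.3, -0.1]
finger_gap: 0.0
grip_force: 0.0
```

Call:
{"api": "carry_out", "payload": {"plan": [[[0,0,0,0,0,-1,0],[0,0,0,0,0,-2,0],[0,0,0,0,0,-2,0]]]}}

```text
clock: 21.35
tcp_pos: [0.507, 0.2198, 0.0123]
orientation: [-0.001, 0.706, 0.708, -0.001]
wrist_force: [-0.5, 0.3, 0.5]
finger_gap: 0.0003
grip_force: 0.0
```

Run:
```python
from h import *
s=st();c=viewer.calibration("wrist");im=viewer.read_camera("wrist")[:,:,::-1].copy();h=cv2.cvtColor(im,cv2.COLOR_BGR2HSV)
H,S,V=[h[...,i].astype(int) for i in range(3)];cv2.imwrite("pics/w9.png",im)
for n,m in dict(red=((H<6)|(H>174))&(S>150),green=(H>45)&(H<85)&(S>90)).items():
    z=np.zeros_like(m);z[100:330,230:340]=1;k=max(cv2.findContours((m&z).astype(np.uint8),0,1)[0],key=cv2.contourArea);print(n,cv2.boundingRect(k))
print(proj(c,[.507,.22,.046]),proj(c,[.507,.2275,.046]),proj(c,[.507,.244,.046]))
for n in("side",):
    c=viewer.calibration(n);print(n,c["eye"])
```

```text
t 21.35 tcp [507.  219.8  12.3] grasp [507.  219.8  31. ] x [-0.003  1.    -0.   ] y [ 1.     0.003 -0.002] z [-0.002 -0.    -1.   ] q [ 0.26  0.39 -0.31  0.87  0.    1.83] gap 0.0003 F [-0.5  0.3  0.5]
red (271, 247, 25, 8)
green (267, 198, 33, 34)
[283.69056306 266.88789229] [283.75876505 251.68703015] [283.91544397 216.76642879]
side [0.24468192 0.99716308 0.72593765]
```

Call:
{"api": "carry_out", "payload": {"plan": [[[0,0,0,0,0,-1,0],[0,0,0,0,0,-2,0],[0,0,0,0,0,-2,0]]]}}

```text
clock: 21.7
tcp_pos: [0.507, 0.2198, 0.0103]
orientation: [-0.0, 0.706, 0.708, -0.001]
wrist_force: [0.2, -0.4, -0.1]
finger_gap: -0.0003
grip_force: 0.0
```

Call:
{"api": "carry_out", "payload": {"plan": [[[0,0,0,0,0,-1,0],[0,0,0,0,0,-2,0],[0,0,0,0,0,-2,0]]]}}

```text
clock: 22.0
tcp_pos: [0.507, 0.2197, 0.0084]
orientation: [-0.0, 0.706, 0.708, -0.001]
wrist_force: [0.3, -0.5, -0.0]
finger_gap: 0.0001
grip_force: 0.0
```

Call:
{"api": "carry_out", "payload": {"plan": [[[0,0,0,0,0,-1,0],[0,0,0,0,0,-2,0],[0,0,0,0,0,-2,0]]]}}

```text
clock: 22.3
tcp_pos: [0.5072, 0.2198, 0.0066]
orientation: [-0.0, 0.706, 0.708, -0.0]
wrist_force: [-0.6, -0.5, 2.2]
finger_gap: 0.0001
grip_force: 1.1
```

Call:
{"api": "carry_out", "payload": {"plan": [[[0,0,0,0,0,-1,0],[0,0,0,0,0,-2,0],[0,0,0,0,0,-2,0]]]}}

```text
clock: 22.6
tcp_pos: [0.5072, 0.2198, 0.0046]
orientation: [-0.0, 0.706, 0.708, -0.0]
wrist_force: [-1.3, -0.8, 3.7]
finger_gap: -0.0001
grip_force: 1.8
```

Run:
```python
from h import *
s=st();c=viewer.calibration("wrist");im=viewer.read_camera("wrist")[:,:,::-1].copy();h=cv2.cvtColor(im,cv2.COLOR_BGR2HSV)
H,S,V=[h[...,i].astype(int) for i in range(3)];cv2.imwrite("pics/w10.png",im)
for n,m in dict(red=((H<6)|(H>174))&(S>150),green=(H>45)&(H<85)&(S>90)).items():
    z=np.zeros_like(m);z[100:330,230:340]=1;k=max(cv2.findContours((m&z).astype(np.uint8),0,1)[0],key=cv2.contourArea);print(n,cv2.boundingRect(k))
print(proj(c,[.507,.2275,.046]),proj(c,[.507,.244,.046]))
# column profile through left pad
print([(v,im[v,277].tolist()) for v in range(244,276,3)])
ct=viewer.calibration("side");t=viewer.read_camera("side")[:,:,::-1]
print("side col",[(v,t[v,287].tolist()) for v in range(262,284,2)], proj(ct,[.507,.22,.046]))
```

```text
t 22.6 tcp [507.2 219.8   4.6] grasp [507.3 219.8  23.3] x [-0.003  1.     0.   ] y [ 1.     0.003 -0.001] z [-0.001  0.    -1.   ] q [ 0.26  0.4  -0.32  0.86  0.    1.83] gap -0.0001 F [-1.3 -0.8  3.7]
red (281, 254, 4, 1)
green (266, 202, 35, 37)
[283.31512349 259.04338939] [283.4657339  222.59396493]
[(244, [167, 179, 192]), (247, [162, 173, 188]), (250, [164, 175, 188]), (253, [167, 179, 193]), (256, [113, 123, 127]), (259, [116, 124, 129]), (262, [117, 126, 129]), (265, [116, 127, 130]), (268, [119, 127, 132]), (271, [120, 128, 131]), (274, [118, 128, 131])]
side col [(262, [55, 53, 49]), (264, [52, 50, 50]), (266, [52, 47, 50]), (268, [52, 51, 50]), (270, [64, 65, 65]), (272, [138, 147, 147]), (274, [139, 148, 149]), (276, [136, 144, 144]), (278, [137, 147, 147]), (280, [137, 146, 146]), (282, [135, 143, 146])] [287.93990293 280.05350969]
```

Contact: 2.2 N then 3.7 N, which matches the spring, and the key touch point is at TCP z≈7.7. I'll finish the red press, lift and stop over yellow.

Call:
{"api": "carry_out", "payload": {"plan": [[[0,0,0,0,0,-1,0],[0,0,0,0,0,-1.8,0],[0,0,0,0,0,-1.8,0]]]}}

```text
clock: 23.0
tcp_pos: [0.5073, 0.2198, 0.0032]
orientation: [-0.0, 0.706, 0.708, -0.0]
wrist_force: [-1.5, 0.2, 7.1]
finger_gap: -0.0
grip_force: 3.6
```

Call:
{"api": "carry_out", "payload": {"plan": [[[0,0,0,0,0,3,0],[0,0,0,0,0,20,0],[0,0,0,0,0,20,0],[0,0,0,0,-24,20,0],[0,0,0,0,-24,20,0],[0,0,0,0,-24,10,0],[0,0,0,0,-24,5,0],[0,0,0,0,-24,2,0],[0,0,0,0,-24,1,0],[0,0,0,0,-24,0,0],[0,0,0,0,-24,0,0]]]}}

```text
clock: 24.1
tcp_pos: [0.5068, 0.196, 0.0032]
orientation: [-0.0, 0.706, 0.708, -0.001]
wrist_force: [-2.0, -1.1, 5.9]
finger_gap: -0.0001
grip_force: 3.2
```

Call:
{"api": "carry_out", "payload": {"plan": [[[0,0,0,0,0,3,0],[0,0,0,0,0,10,0],[0,0,0,0,0,15,0],[0,0,0,0,0,15,0],[0,0,0,0,0,8,0],[0,0,0,0,0,4,0],[0,0,0,0,0,2,0],[0,0,0,0,0,1,0],[0,0,0,0,0,0,0],[0,0,0,0,0,0,0]]]}}

```text
clock: 25.1
tcp_pos: [0.507, 0.1958, 0.0032]
orientation: [-0.0, 0.706, 0.708, -0.0]
wrist_force: [-2.5, 0.2, 6.8]
finger_gap: -0.0004
grip_force: 3.2
```

Call:
{"api": "carry_out", "payload": {"plan": [[[0,0,0,0,0,3,0],[0,0,0,0,0,20,0],[0,0,0,0,0,20,0],[0,0,0,0,48,20,0],[0,0,0,0,48,20,0],[0,0,0,0,48,10,0],[0,0,0,0,48,5,0],[0,0,0,0,48,2,0],[0,0,0,0,48,1,0],[0,0,0,0,48,0,0],[0,0,0,0,48,0,0]]]}}

```text
clock: 26.2
tcp_pos: [0.5063, 0.2433, 0.0032]
orientation: [-0.001, 0.706, 0.708, -0.001]
wrist_force: [-3.8, 0.5, 8.4]
finger_gap: 0.0001
grip_force: 3.8
```

Call:
{"api": "carry_out", "payload": {"plan": [[[0,0,0,0,0,3,0],[0,0,0,0,0,20,0],[0,0,0,0,0,60,0],[0,0,0,0,0,110,0],[0,0,0,0,-100,150,0],[0,0,0,0,-100,150,0],[0,0,0,0,-100,150,0],[0,0,0,0,-100,150,0],[0,0,0,0,-100,150,0]]]}}

```text
clock: 27.1
tcp_pos: [0.5068, 0.1437, 0.152]
orientation: [-0.001, 0.706, 0.708, -0.001]
wrist_force: [-0.5, 0.1, -0.4]
finger_gap: 0.0002
grip_force: 0.0
```

Run:
```python
from h import *
st();c=viewer.calibration("wrist");im=viewer.read_camera("wrist")[:,:,::-1].copy();cv2.imwrite("pics/w11.png",im)
h=cv2.cvtColor(im,cv2.COLOR_BGR2HSV);H,S,V=[h[...,i].astype(int) for i in range(3)]
u,v=map(int,proj(c,[.507,.222,.046]));z=np.zeros(im.shape[:2],np.uint8);z[max(0,v-90):v+90,u-45:u+45]=1
for n,m in dict(red=((H<6)|(H>174))&(S>150),yellow=(H>19)&(H<33)&(S>120)&(V>110),green=(H>45)&(H<85)&(S>90)).items():
    k=max(cv2.findContours(m.astype(np.uint8)*z,0,1)[0],key=cv2.contourArea);(x,y),r=cv2.minEnclosingCircle(k);print(n,round(r,1),(ray(c,(x,y),.046)*1000).round(1))
```

```text
t 27.1 tcp [506.8 143.7 152. ] grasp [506.9 143.7 170.7] x [-0.002  1.     0.   ] y [ 1.     0.002 -0.002] z [-0.002  0.    -1.   ] q [ 0.12  0.24 -0.16  1.18  0.    1.69] gap 0.0002 F [-0.5  0.1 -0.4]
red 9.5 [506.6 219.8  46. ]
yellow 9.3 [506.6 196.2  46. ]
green 10.2 [506.5 243.6  46. ]
```

All four presses bottomed out (over 4.6 N), and the timer has not moved on the mat. Handing in.

```bash
python3 -c "
from workcell import order
print(order.hand_in())"
```

```text
the job is handed in; nothing more can be done
None
```

I stood the timer on end, regrasped it, laid it keys up near the middle of the mat, and pressed red, yellow, yellow, green fully down (5.9–8.4 N each). I then handed the job in at about 27 s; no verdict came back, and I did not re-measure the bystanders at the end.

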